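Unlatch and open the ready sampler's cover

TASK

Open the sampler unit that shows the green lamp: pull up its blue spring plunger knob to free the cover and slide the cover fully open, towards the front end away from the lamp, until the plunger drops into its open-position hole and locks it there. Leave the red-lamp unit shut and latched, and do not knock over or shift the things standing around.

Things in the scene. Friction and masses are not known exactly. Their poses are not given: they have to be found in the camera images.
- ready_unit: Off-white sampler unit fixed to the bench, 290 mm long (its x), 150 wide (y), 85 tall, guide rails to 94; green lamp bar 130 mm wide across the rear of its top, at its x +133, lamp top 89 high. Origin: centre of underside, z up. Its -x end is the front, roughly towards the robot. Dark cover 135 x 130 mm, top 91 mm above the bench, lies over the rear half and opens to -x.
- ready_knob (a point): Centre of the blue plunger knob on the green-lamp unit's cover: upright cylinder 28 mm across, 26 tall, underside 14 mm above the cover's top. Cover shut, knob down: x 57.5, y 50, z 118 mm in the unit's frame. Rides with the cover, rises when pulled. Its pin stands in a hole of the strip below and locks the cover; a second hole lies 100 mm towards the unit's -x.
- ready_lip (a point): Centre of the upright aluminium lip on the rear (+x) edge of the same cover, to push it by: 110 mm wide (unit's y), 10 thick (x), top 28 mm above the cover's top (119 above the bench). Cover shut: x 117.5, y -5, z 104 mm in the unit's frame. Behind it (+x) nothing stands higher than 94 mm on the unit. The knob's axis is 60 mm in front (-x).
- ready_cover (a joint): How far the green-lamp unit's cover is open, in m: 0 shut, 0.1 at its end stop, fully open; slides along the unit's -x with about 1.5 N of friction (about 3.5 N with the pin dragging on the strip). With the pin in its hole it has 5 mm of play.
- ready_plunger (a joint): How far that unit's knob is pulled up, in m: 0 down (pin in a hole), 0.012 fully up. Spring: 6 N at 0, 10 N fully up. The pin is clear of the hole above 0.006. Let go between the holes, it rides on the strip (reads about 0.006) and drops into the open-position hole by itself once the cover is open by more than about 0.093.
- busy_unit: Off-white sampler unit fixed to the bench, 290 mm long (its x), 150 wide (y), 85 tall, guide rails to 94; red lamp bar 130 mm wide across the rear of its top, at its x +133, lamp top 89 high. Origin: centre of underside, z up. Its -x end is the front, roughly towards the robot. Same cover, lip and knob as the other; it is running and stays shut.
- busy_cover (a joint): The red-lamp unit's cover: 0 shut, 0.1 open (m). Starts shut and locked, with up to 5 mm of play.
- busy_plunger (a joint): The red-lamp unit's knob: 0 down, 0.012 pulled up (m).
- solvent_a: Large clear glass solvent bottle, blue cap, 86 mm across, 180 mm tall, loose; a bystander. Origin: centre of its underside.
- solvent_b: Smaller clear glass solvent bottle, blue cap, 70 mm across, 140 mm tall, loose; a bystander. Origin: centre of its underside.
- vial_rack: Blue rack full of vials, 90 x 160 mm, 53 mm tall, loose; a bystander. Origin: centre of its underside.
- beaker: Glass beaker, 72 mm across, 90 mm tall, loose; a bystander. Origin: centre of its underside.
- tip_box: White pipette-tip box with orange top, 122 x 87 mm, 72 mm tall, loose; a bystander. Origin: centre of its underside.
- wash_bottle: White plastic wash bottle with red cap, 60 mm across, 130 mm tall, loose; a bystander. Origin: centre of its underside.

How it is judged (in metres and radians):
On the way, in this order (a step that is already met when the one before it is completed fails the run):
1. the green-lamp unit's knob is pulled up clear of its hole while the cover is still shut (value of joint ready_plunger above 0.006 m and value of joint ready_cover below 0.02 m), for 0.05 s.
2. the cover is slid open (value of joint ready_cover above 0.09 m), for 0.1 s.
At the end, for the whole second after the job is handed in: The green-lamp unit's cover is open by more than 90 mm of its 100 mm and at rest, its plunger is down in the open-position hole (pulled less than 3 mm); the red-lamp unit's cover is within 8 mm of shut and its plunger down (less than 3 mm) (value of joint ready_cover above 0.09 m and value of joint each of ready_plunger, busy_plunger below 0.003 m and value of joint busy_cover below 0.008 m and velocity of joint ready_cover between -0.01 and 0.01 m/s); the robot touches nothing.
It fails at once if the red-lamp unit's cover is slid more than 8 mm or its knob pulled more than 5 mm (value of joint busy_cover above 0.008 m or value of joint busy_plunger above 0.005 m).
It fails at once if a bystander is shifted more than 30 mm or tipped more than 30 degrees (distance of any of solvent_a, solvent_b, vial_rack, beaker, tip_box, wash_bottle from where it was at the start of the episode above 0.03 m or angle between any of solvent_a, solvent_b, vial_rack, beaker, tip_box, wash_bottle's own z axis and vertical above 0.52 rad).
It also fails if it takes over 38 s, if anything falls off the work surface, if the arm or the gripper's body presses on something with over 40 N, if the wrist force passes 120 N, or if a joint passes its speed limit or range.

ROBOT

A 6-joint arm with a two-finger parallel gripper is mounted at the origin on the work surface. World frame = base frame: x ahead of the robot, y to its left, z up, the work surface at z = 0. Lengths are in mm, angles in rad, forces in N, time in s.
With the tool pointing down it reaches from about 350 to 975 mm from the base axis. Payload 7.1 kg.
Tool frame: the origin (TCP) lies at the centre of the arm's flange, where the gripper is bolted on; the fingertips stand 182 mm ahead of it and the grasp point (between the pads) lies 163 mm ahead of it; z points along the fingers, y is the line along which they close (so a half turn about z gives the same grasp; the last joint's range is limited). The gripper opens to 88 mm and grips with 3 to 60 N. Pads are 20 mm wide; open, the fingers measure 115 mm over their backs; the gripper's body (75 mm by 178 mm) begins 61 mm behind the grasp point.
Start: joints at [1.1, 0.423, 1.63, -0, 1.089, -0.019], TCP at [272.834, 562.288, 404.675] pointing down, gripper open.
Joint ranges: [-3, 3], [-0.9, 2.11], [0.09, 2.58], [-1.31, 4.45], [0.11, 2.69], [-2.54, 2.54]. Speed limits (rad/s): [2.39, 2.39, 3.01, 3.14, 3.14, 3.14].

INTERFACE

Orientations are given as a rotation vector (axis times angle).
In Python, from workcell import readout, get_image, ctrl gives the robot as it stands.
- The arm moves only by the tool step_arm, never from a script. Its argument "targets" is a list that holds one entry, the list of rows, each a list of 7 numbers: the shift along the world's x, y, z as a fraction of full scale, then the turn, a rotation vector about the world's x, y, z as a fraction of full scale, then the opening, from 0 (shut) to 1 (fully open). In form: [[[dx, dy, dz, wx, wy, wz, claw], ...]]. A call has exactly 5 rows; each row shifts and turns the commanded pose from where the row before left it; what a row does not reach is not made up. Full scale, the value 1, is 0.05 m for a shift and 4 degrees for a turn. A row lasts 1/8 s, in which the tool goes at most 62.5 mm and 10.7 degrees, less where a joint would pass 70% of its speed; a pose out of reach is approached as far as the arm can. A call with a number of a shift or a turn outside -1 to 1 is refused whole. A call with a gripper value outside its range is refused whole. The fingers move at their own pace and stop on an object; the grip force is fixed at half the most. Time passes only in rows, so rows that do not move let the fingers close, or fill a call up. It gives the time, the measured TCP pose, the force, the opening and the grip force at its end, in the units of the state.
- readout.get_obs(): the state, without advancing time (a new reading comes with each control period).
- get_image(name): name is "scene" or "top" or "wrist"; returns a dict with "pixels" (400x640x3 uint8, red, green, blue), "intrinsics" (3x3 intrinsics, pixels), "extrinsics" (4x4, takes a point from world to camera coordinates). Camera axes: x right, y down, z forward; pixel columns grow to the right and rows downward; lengths in mm; the calibration is good to about 2 mm. A picture is of the moment at which its call begins. There is no depth.
- ctrl.close_job(): hands the job in; it is judged then, once.
The state is a dict: "t": time; "qpos": joint angles; "qvel": joint speeds; "joint_torque": joint torques, N m; "ee_pos": TCP position; "orientation": TCP orientation; "ft_force": force on the tool from outside, world axes, zero at the start; "moment": the same for the moment, N m; "width": finger opening in mm; "grasp_force": force on a finger pad.
Only numpy, scipy, OpenCV 4.12 (cv2) and the standard library are available. Lean on these libraries where they do the work, as an engineer would, in place of code of your own. Each camera call takes 0.05 s, during which the arm holds its last target. There are 200 camera calls.

## Working session

There is one attempt and no reset: what is moved stays moved. The work goes in short steps, Python scripts to look and compute and a tool call to move; the robot and the scene stay as the last step left them, time stands still between calls to the robot, and variables do not carry over. Pictures are saved under pics/ and viewed, at most 10 in all, crops included, and the job is handed in when it is done.

Besides the shell and the picture viewer there is one more tool, called after "Call:" as a command line: name --argument value ..., lists and objects as JSON in quotes. step_arm: Moves the arm, as the interface text tells. Shift numbers are shares of 0.05 m and turn numbers shares of 4 degrees, none past 1 either way. Its arguments: {"type":"object","properties":{"targets":{"type":"array"}},"required":["targets"]}

```bash
mkdir -p pics; ls
cat > h.py <<'E'
import numpy as np, cv2
from workcell import readout, get_image, ctrl
def snap(n,f):
    d=get_image(n); cv2.imwrite(f'pics/{f}.png',d['pixels'][:,:,::-1]); np.savez(f'pics/{f}.npz',**d); return d
def ray(d,uv):
    E=np.array(d['extrinsics']);K=np.array(d['intrinsics']);R=E[:3,:3]
    return -R.T@E[:3,3], R.T@np.linalg.solve(K,[uv[0],uv[1],1])
def onz(d,uv,z):
    c,r=ray(d,uv); return c+r*(z-c[2])/r[2]
def tri(obs):
    A=np.zeros((3,3));b=np.zeros(3)
    for d,uv in obs:
        c,r=ray(d,uv); r=r/np.linalg.norm(r);P=np.eye(3)-np.outer(r,r);A+=P;b+=P@c
    return np.linalg.solve(A,b)
def blobs(d,lo,hi,amin=15):
    m=cv2.inRange(cv2.cvtColor(d['pixels'],cv2.COLOR_RGB2HSV),lo,hi)
    n,_,s,c=cv2.connectedComponentsWithStats(m)
    return [(s[i].tolist(),c[i].round(1).tolist()) for i in range(1,n) if s[i][4]>=amin]
E
python3 - <<'E'
from h import *
for n in ['scene','top','wrist']:
    d=snap(n,n+'0'); print(n,ray(d,(320,200)))
    print('blue',blobs(d,(100,120,60),(125,255,255))); print('green',blobs(d,(45,100,80),(85,255,255)))
    print('red',blobs(d,(0,150,80),(8,255,255)))
print(readout.get_obs())
E
```

```text
pics
scene (array([1068.1654492 ,  752.86205773, 1526.92840267]), array([-0.29545275, -0.42884099, -0.85381333]))
blue [([137, 0, 73, 67, 2210], [165.5, 26.2]), ([248, 0, 64, 26, 919], [272.6, 8.5]), ([352, 0, 122, 65, 2832], [412.0, 29.8]), ([262, 91, 12, 13, 131], [267.6, 96.6]), ([467, 100, 29, 21, 194], [482.9, 107.3]), ([493, 115, 13, 16, 50], [498.9, 122.6]), ([224, 119, 11, 11, 87], [229.0, 123.6]), ([573, 139, 67, 116, 3617], [610.3, 198.3]), ([292, 168, 8, 10, 68], [295.4, 172.4]), ([243, 212, 38, 50, 707], [262.4, 239.5]), ([343, 230, 9, 10, 74], [347.3, 234.7]), ([366, 349, 78, 51, 2380], [406.1, 380.5])]
green [([596, 20, 13, 18, 50], [601.8, 28.3]), ([258, 170, 26, 25, 207], [270.7, 181.9])]
red [([289, 85, 8, 8, 42], [292.2, 88.8]), ([312, 218, 17, 33, 203], [320.1, 234.7])]
top (array([ 286.09910301,    3.22020215, 1765.90323896]), array([ 0.1797822 , -0.01133697, -0.98373007]))
blue [([532, 115, 31, 9, 35], [546.7, 118.9]), ([513, 126, 80, 37, 537], [535.9, 147.2]), ([290, 128, 50, 37, 811], [314.1, 147.2]), ([539, 133, 4, 9, 15], [540.3, 137.3]), ([102, 134, 54, 66, 
[... 474 characters left out ...]
382.4])]
green []
red []
{'t': 0.15, 'qpos': array([ 1.10000094e+00,  4.23669903e-01,  1.63048646e+00,  2.03915415e-05,
        1.08861024e+00, -1.90124430e-02]), 'qvel': array([ 0.00050679, -0.00414143, -0.00091416, -0.00049306,  0.00133876,
        0.00019373]), 'joint_torque': array([ 4.56401585e-04, -5.44984925e+01, -2.73917717e+01,  6.44152192e-02,
        2.04308558e-02, -6.30554177e-05]), 'ee_pos': array([272.74257616, 562.11478059, 404.08827349]), 'orientation': array([-7.03585780e-01, -3.06148164e+00,  1.78196066e-03]), 'ft_force': array([ 0.79763675, -0.06399688,  0.72127223]), 'moment': array([-0.04807739,  0.02071037, -0.05302487]), 'grasp_force': 0.0, 'width': 87.59693063851083}
```

View pics/top0.png

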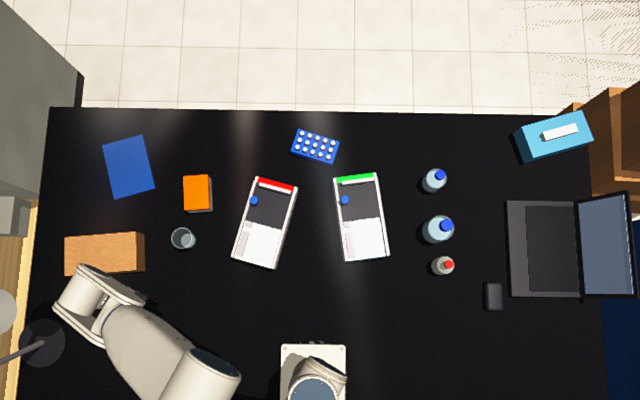

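View pics/scene0.png

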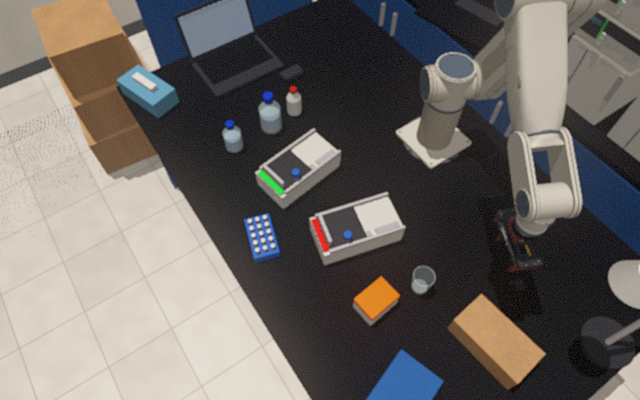

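The top view shows the green-lamp unit at about (360,217), with its lamp at (353,177) and knob at (344,199). The red-lamp unit is at (265,222) with its knob at (254,200). In the scene view the green knob is at (295,172) and its lamp at (271,182).

Run:
```python
from h import *
T=dict(np.load('pics/top0.npz'));S=dict(np.load('pics/scene0.npz'))
k=tri([(T,(344.3,199.3)),(S,(295.4,172.4))]);print('knob',k)
print('redknob',tri([(T,(253.8,200)),(S,(347.3,234.7))]))
print('lamp tri',tri([(T,(353.5,176.7)),(S,(270.7,181.9))]))
for n,d in (('top',T),('scene',S)):
    m=cv2.inRange(cv2.cvtColor(d['pixels'],cv2.COLOR_RGB2HSV),(45,100,80),(85,255,255))
    if n=='scene': m[:,400:]=0
    p=np.argwhere(m)[:,::-1]
    w=np.array([onz(d,q,89)[:2] for q in p]); c=w.mean(0)
    u=cv2.minAreaRect(w.astype(np.float32)); l=np.linalg.svd(w-c)[2][0]
    print(n,c,u,'axis deg',np.degrees(np.arctan2(l[1],l[0])))
    # off-white body: top faces
    m=cv2.inRange(cv2.cvtColor(d['pixels'],cv2.COLOR_RGB2HSV),(0,0,190),(180,40,255))
    nn,L,s,cc=cv2.connectedComponentsWithStats(m)
    for i in range(1,nn):
        if 400<s[i][4]<6000: 
            w=np.array([onz(d,q,85)[:2] for q in np.argwhere(L==i)[:,::-1]]);print('  white',cc[i].round(),s[i][4],cv2.minAreaRect(w.astype(np.float32)))
    print(n,'knob on 118',onz(d,(344.3,199.3) if n=='top' else (295.4,172.4),118))
for n,uv in (('solA',(446.3,224.7)),('solB',(440.1,174.1)),('wash',(448.5,263.8))): print(n,onz(T,uv,150))
for n,uv in (('rack',(314.1,147.2)),): print(n,onz(T,uv,53))
```

```text
knob [589.92082408 -96.84934578 122.19934213]
redknob [582.75812842 206.5938196  120.56755752]
lamp tri [ 675.14679071 -129.862146     92.39053444]
top [ 673.25370196 -130.85032369] ((549.91796875, -171.6392822265625), (296.45587158203125, 126.97647094726562), 16.708486557006836) axis deg 107.39110079963798
  white [364. 232.] 2014 ((539.821044921875, -156.37442016601562), (287.3985900878906, 152.23973083496094), 8.68136978149414)
  white [259. 239.] 2009 ((515.9489135742188, 173.8349151611328), (152.63845825195312, 290.3966979980469), 75.1889419555664)
  white [ 88. 302.] 2089 ((218.37277221679688, 728.2980346679688), (247.68032836914062, 182.65719604492188), 60.081302642822266)
  white [140. 354.] 4006 ((80.4897689819336, 571.8457641601562), (297.32476806640625, 176.84417724609375), 50.171390533447266)
  white [317. 353.] 981 ((71.95103454589844, 0.5936126708984375), (207.14718627929688, 87.1795883178711), 88.99502563476562)
  white [199. 383.] 1910 ((-29.05400848388672, 359.0788879394531), (176.51231384277344, 154.33346557617188), 65.23066711425781)
top knob on 118 [591.090026   -
[... 616 characters left out ...]
6902465820312), (177.53172302246094, 127.65425109863281), 8.370155334472656)
  white [549. 177.] 1140 ((-199.08334350585938, 389.77880859375), (333.3025207519531, 137.49417114257812), 51.34912109375)
  white [377. 217.] 1115 ((472.1981201171875, 189.28839111328125), (130.0888671875, 191.251220703125), 75.82323455810547)
  white [629. 383.] 808 ((181.09738159179688, 1023.0139770507812), (183.0118865966797, 71.26054382324219), 14.739653587341309)
scene knob on 118 [588.14627306 -98.97005868 118.        ]
solA [ 506.55295666 -429.64550355  150.        ]
solB [ 676.09506395 -413.99005523  150.        ]
wash [ 379.50267419 -433.00280913  150.        ]
rack [789.97540119   7.36467639  53.        ]
```

Both views give the knob at about (590, -97, 120) and the unit's yaw at about 8.6°. I'll move above it at height, turning the tool y axis onto the unit's y (+34.5°).

Call:
step_arm --targets '[[[0.42, -0.88, 0, 0, 0, 0.575, 1], [0.42, -0.88, 0, 0, 0, 0.575, 1], [0.42, -0.88, 0, 0, 0, 0.575, 1], [0.42, -0.88, 0, 0, 0, 0.575, 1], [0.42, -0.88, 0, 0, 0, 0.575, 1]]]'

```text
t: 0.78
ee_pos: [378.2, 340.8, 404.6]
orientation: [-0.391, -3.117, 0.0]
ft_force: [-0.0, 0.8, -0.7]
width: 88.0
grasp_force: 0.0
```

Call:
step_arm --targets '[[[0.42, -0.88, 0, 0, 0, 0.575, 1], [0.42, -0.88, 0, 0, 0, 0.575, 1], [0.42, -0.88, 0, 0, 0, 0.575, 1], [0.42, -0.88, 0, 0, 0, 0.575, 1], [0.42, -0.88, 0, 0, 0, 0.575, 1]]]'

```text
t: 1.4
ee_pos: [483.3, 120.7, 404.7]
orientation: [0.077, 3.141, 0.0]
ft_force: [0.4, -0.0, 0.4]
width: 87.9
grasp_force: 0.0
```

Call:
step_arm --targets '[[[0.42, -0.88, 0, 0, 0, 0.575, 1], [0.42, -0.88, 0, 0, 0, 0.575, 1], [0.42, -0.88, 0, 0, 0, 0.575, 1], [0.42, -0.88, 0, 0, 0, 0.575, 1], [0.42, -0.88, 0, 0, 0, 0.575, 0.8]]]'

```text
t: 2.02
ee_pos: [588.3, -99.3, 404.5]
orientation: [0.238, -3.132, -0.0]
ft_force: [-0.2, 0.2, 0.3]
width: 80.8
grasp_force: 0.0
```

```bash
cat > look.py <<'E'
import sys
from h import *
from scipy.spatial.transform import Rotation as Ro
d=snap('wrist',sys.argv[1]); o=readout.get_obs()
R=Ro.from_rotvec(o['orientation']).as_matrix()
print('t',o['t'],o['ee_pos'],'y deg',np.degrees(np.arctan2(R[1,1],R[0,1])),'z',R[:,2],'w',o['width'],o['ft_force'],o['grasp_force'])
for b in blobs(d,(100,120,60),(125,255,255),60): print('blue',b,onz(d,b[1],131))
for b in blobs(d,(45,100,80),(85,255,255),60): print('green',b,onz(d,b[1],89))
E
python3 look.py w1
```

```text
t 2.075 [ 590.32015105 -103.41249872  404.75620238] y deg 98.67760576789755 z [ 0.00254052 -0.00260698 -0.99999337] w 77.1725324662266 [ 2.53762292 -2.77244151  1.32231519] 0.0
blue ([305, 182, 32, 38, 949], [320.6, 200.6]) [586.87140416 -96.02592373 131.        ]
blue ([623, 223, 17, 29, 349], [632.6, 236.8]) [578.13598635 177.03863749 131.        ]
blue ([310, 279, 99, 43, 2230], [355.3, 305.1]) [683.56857632 -47.97786629 131.        ]
blue ([350, 353, 7, 11, 64], [353.2, 357.8]) [744.4728942  -38.45157664 131.        ]
blue ([368, 353, 19, 19, 175], [375.0, 359.3]) [742.99574472 -16.64441047 131.        ]
blue ([387, 353, 28, 26, 243], [398.8, 367.1]) [748.97202434   9.03675343 131.        ]
blue ([416, 353, 10, 12, 66], [419.7, 357.9]) [734.50172346  26.92853247 131.        ]
green ([247, 253, 88, 19, 628], [301.9, 266.0]) [ 674.51350098 -101.7041198    89.        ]
```

View pics/w1.png

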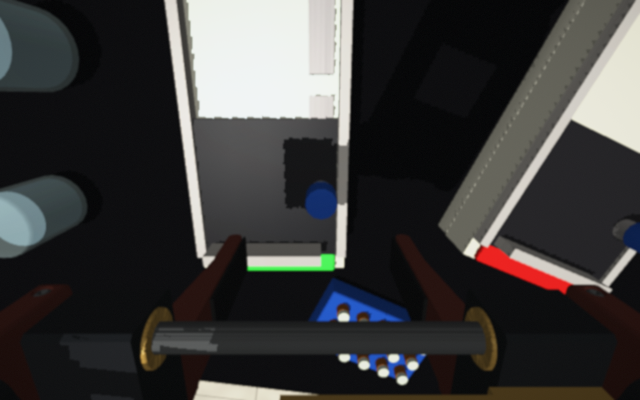

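The wrist view shows the blue knob at (321,200) on the cover, with the green lamp behind it at (300,266) and the fingers on either side. The unit's rails are parallel to the image columns. I'll descend to just above the knob and check again.

Call:
step_arm --targets '[[[0, 0.1, -0.5, 0, 0, 0, 0.8], [0, 0, -0.5, 0, 0, 0, 0.8], [0, 0, -0.5, 0, 0, 0, 0.8], [0, 0, 0, 0, 0, 0, 0.8], [0, 0, 0, 0, 0, 0, 0.8]]]'

```text
t: 2.7
ee_pos: [588.1, -92.6, 330.4]
orientation: [-0.236, 3.132, -0.0]
ft_force: [-0.2, -0.3, 0.5]
width: 70.3
grasp_force: 0.0
```

```bash
python3 look.py w2
python3 - <<'E'
from h import *
a=dict(np.load('pics/w1.npz'));b=dict(np.load('pics/w2.npz'))
g=lambda d:min(blobs(d,(100,120,60),(125,255,255),300),key=lambda q:abs(q[1][0]-320)+abs(q[1][1]-210))[1]
print(g(b),tri([(dict(np.load('pics/top0.npz')),(344.3,199.3)),(b,g(b))]), onz(b,g(b),118))
E
```

```text
t 2.75 [588.25650516 -92.69983092 330.74501808] y deg 98.61492308031356 z [ 1.54624208e-03 -2.86564979e-04 -9.99998764e-01] w 70.33914622779483 [-0.35560327  0.10047825 -0.00206251] 0.0
blue ([290, 209, 43, 52, 1828], [311.4, 235.0]) [585.6862774  -95.90234637 131.        ]
blue ([326, 314, 21, 7, 78], [334.3, 317.6]) [643.24258207 -71.89541157 131.        ]
blue ([296, 353, 39, 42, 993], [312.1, 370.9]) [690.55107019 -79.98197197 131.        ]
blue ([326, 353, 39, 42, 468], [346.4, 373.6]) [689.24934352 -55.29142043 131.        ]
blue ([361, 353, 66, 42, 1217], [392.6, 371.2]) [682.07001078 -23.00667863 131.        ]
green ([312, 296, 20, 21, 388], [321.5, 305.8]) [665.95176438 -76.62509834  89.        ]
[311.4, 235.0] [589.88718611 -96.34931636 122.57567655] [591.57279197 -95.30612346 118.        ]
```

View pics/w2.png

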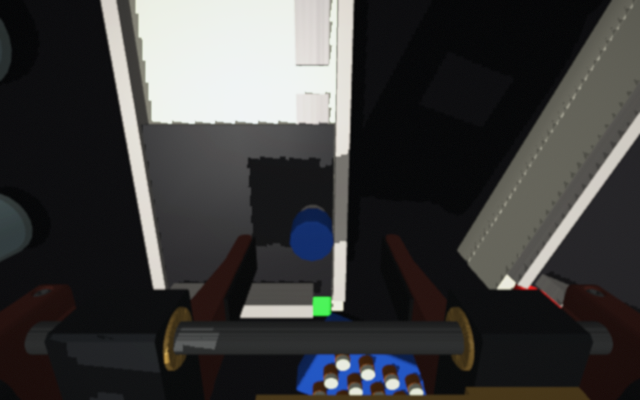

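The knob is at (311,235), between the fingers and 3–4 mm to their right. All views agree on (590, -96), centre height about 120. I'll descend around it and grip.

Call:
step_arm --targets '[[[0.04, -0.07, -0.3, 0, 0, 0, 0.8], [0, 0, -0.3, 0, 0, 0, 0.8], [0, 0, -0.3, 0, 0, 0, 0.8], [0, 0, 0, 0, 0, 0, 0.8], [0, 0, 0, 0, 0, 0, 0.5]]]'

```text
t: 3.38
ee_pos: [589.9, -96.2, 284.5]
orientation: [0.236, -3.132, -0.0]
ft_force: [-1.1, -0.6, 0.1]
width: 63.9
grasp_force: 0.0
```

Call:
step_arm --targets '[[[0, 0, 0, 0, 0, 0, 0], [0, 0, 0, 0, 0, 0, 0], [0, 0, 0, 0, 0, 0, 0], [0, 0, 0, 0, 0, 0, 0], [0, 0, 0, 0, 0, 0, 0]]]'

```text
t: 4.0
ee_pos: [590.0, -96.5, 285.0]
orientation: [-0.236, 3.132, -0.001]
ft_force: [0.0, -3.8, 1.6]
width: 27.8
grasp_force: 30.0
```

The grip is on the knob: 27.8 mm opening, 30 N. I'll lift 10 mm.

Call:
step_arm --targets '[[[0, 0, 0.1, 0, 0, 0, 0], [0, 0, 0.1, 0, 0, 0, 0], [0, 0, 0, 0, 0, 0, 0], [0, 0, 0, 0, 0, 0, 0], [0, 0, 0, 0, 0, 0, 0]]]'

```text
t: 4.62
ee_pos: [589.5, -96.6, 293.7]
orientation: [0.236, -3.132, 0.001]
ft_force: [2.0, -5.3, -10.0]
width: 27.5
grasp_force: 30.0
```

```bash
python3 look.py w3|head -3
```

```text
t 4.675 [589.55654771 -96.59615219 293.64322369] y deg 98.61880800905061 z [-1.04584853e-03 -5.48673172e-04 -9.99999303e-01] w 27.33953359710443 [ 2.38142212 -5.27079886 -9.44787288] 29.99832183122635
blue ([290, 235, 56, 70, 3086], [317.8, 269.9]) [588.82321669 -95.60028954 131.        ]
blue ([301, 355, 63, 40, 1661], [333.1, 374.8]) [654.50774273 -76.68840035 131.        ]
```

The 9.5 N pull matches a spring lifted about 9 mm. I'll slide along the unit's -x direction, (-0.989, -0.150).

Call:
step_arm --targets '[[[-0.2, -0.03, 0, 0, 0, 0, 0], [-0.2, -0.03, 0, 0, 0, 0, 0], [-0.2, -0.03, 0, 0, 0, 0, 0], [-0.2, -0.03, 0, 0, 0, 0, 0], [-0.2, -0.03, 0, 0, 0, 0, 0]]]'

```text
t: 5.3
ee_pos: [539.5, -104.2, 294.0]
orientation: [0.236, -3.133, 0.001]
ft_force: [3.4, -5.6, -9.4]
width: 27.5
grasp_force: 30.0
```

```bash
python3 look.py w4|head -3
```

```text
t 5.35 [ 538.28933358 -104.31209376  293.74289797] y deg 98.62760878156185 z [-1.87702067e-03 -8.08693086e-04 -9.99997911e-01] w 27.377080580210787 [ 0.66756093 -7.57720792 -9.6249903 ] 29.998713433742523
blue ([290, 235, 56, 70, 3083], [317.8, 269.9]) [ 539.09974387 -103.13584636  131.        ]
blue ([351, 381, 11, 13, 98], [356.7, 388.1]) [612.63791178 -68.94672403 131.        ]
```

View pics/w4.png

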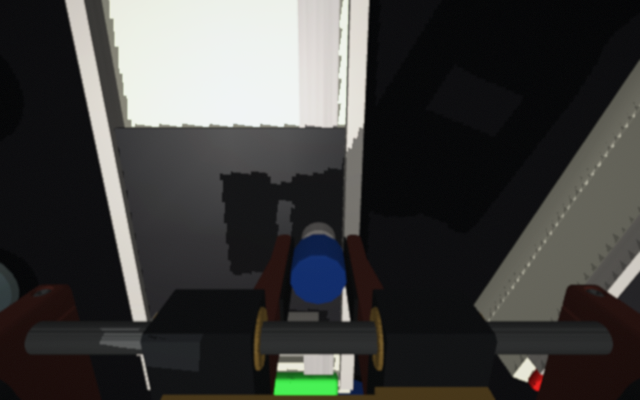

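The knob is still held at (318,270), and the cover's front edge stays at row 127 in the moving camera. So the cover is travelling with it, and the lamp is now well behind. I'll continue to the stop with a small -y correction.

Call:
step_arm --targets '[[[-0.2, -0.04, 0, 0, 0, 0, 0], [-0.2, -0.035, 0, 0, 0, 0, 0], [-0.2, -0.035, 0, 0, 0, 0, 0], [-0.2, -0.03, 0, 0, 0, 0, 0], [-0.16, -0.025, 0, 0, 0, 0, 0]]]'

```text
t: 5.98
ee_pos: [491.8, -111.8, 295.0]
orientation: [-0.235, 3.13, 0.0]
ft_force: [19.2, 11.2, -9.5]
width: 27.4
grasp_force: 30.0
```

Call:
step_arm --targets '[[[-0.02, 0, 0, 0, 0, 0, 0], [0, 0, 0, 0, 0, 0, 0], [0, 0, 0, 0, 0, 0, 0], [0, 0, 0, 0, 0, 0, 0], [0, 0, 0, 0, 0, 0, 0]]]'

```text
t: 6.6
ee_pos: [491.9, -111.6, 295.4]
orientation: [-0.235, 3.128, 0.0]
ft_force: [8.5, 3.8, -9.7]
width: 27.5
grasp_force: 30.0
```

It's at the stop: about 99 mm of travel, with +x resistance. I'll lower the knob, release it and retreat straight up.

Call:
step_arm --targets '[[[0, 0, -0.1, 0, 0, 0, 0], [0, 0, -0.1, 0, 0, 0, 0], [0, 0, 0, 0, 0, 0, 0], [0, 0, 0, 0, 0, 0, 0], [0, 0, 0, 0, 0, 0, 0]]]'

```text
t: 7.22
ee_pos: [492.0, -111.6, 285.6]
orientation: [-0.235, 3.128, 0.0]
ft_force: [6.6, 4.5, -6.0]
width: 27.4
grasp_force: 30.0
```

Call:
step_arm --targets '[[[0, 0, 0, 0, 0, 0, 0.7], [0, 0, 0, 0, 0, 0, 0.7], [0, 0, 0, 0, 0, 0, 0.7], [0, 0, 0, 0, 0, 0, 0.7], [0, 0, 0, 0, 0, 0, 0.7]]]'

```text
t: 7.85
ee_pos: [490.8, -112.0, 284.7]
orientation: [0.236, -3.133, -0.0]
ft_force: [0.5, 0.0, -0.4]
width: 61.7
grasp_force: 0.0
```

Call:
step_arm --targets '[[[0, 0, 0.3, 0, 0, 0, 0.7], [0, 0, 0.5, 0, 0, 0, 0.7], [0, 0, 0.7, 0, 0, 0, 0.7], [0, 0, 0.7, 0, 0, 0, 0.7], [0, 0, 0.2, 0, 0, 0, 0.7]]]'

```text
t: 8.48
ee_pos: [491.2, -112.0, 407.5]
orientation: [-0.236, 3.128, -0.002]
ft_force: [0.5, -0.0, 0.3]
width: 61.4
grasp_force: 0.0
```

```bash
python3 look.py w5|head -3
python3 - <<'E'
from h import *
s=snap('scene','scene5')
b=blobs(s,(100,120,60),(125,255,255),30); print([q for q in b if 240<q[1][0]<380])
w=dict(np.load('pics/w5.npz'))
g=max([q for q in blobs(w,(100,120,60),(125,255,255),300) if q[1][1]<300],key=lambda q:q[0][4])[1]
for q in b:
    if 285<q[1][0]<340 and 140<q[1][1]<180: print('knob',tri([(w,g),(s,q[1])]),onz(s,q[1],118),onz(w,g,118))
E
```

```text
t 8.525 [ 491.23126036 -112.05969089  407.4196766 ] y deg 98.61532669053882 z [ 0.00419387 -0.00104852 -0.99999066] w 61.332097287175365 [-0.66948456 -0.73766858  0.7983735 ] 0.0
blue ([303, 179, 32, 38, 952], [319.0, 197.4]) [ 489.61527371 -110.76069172  131.        ]
blue ([261, 273, 14, 13, 133], [267.6, 278.6]) [ 574.4885827  -145.53843841  131.        ]
[([248, 0, 63, 26, 912], [272.4, 8.4]), ([262, 90, 12, 14, 132], [267.6, 96.5]), ([312, 153, 8, 10, 64], [315.6, 157.5]), ([243, 213, 38, 49, 707], [262.4, 239.6]), ([343, 230, 9, 10, 74], [347.3, 234.6])]
knob [ 493.05054202 -110.59354161  121.25882143] [ 491.98082369 -112.96769845  118.        ] [ 493.77279523 -110.11114324  118.        ]
```

View pics/w5.png

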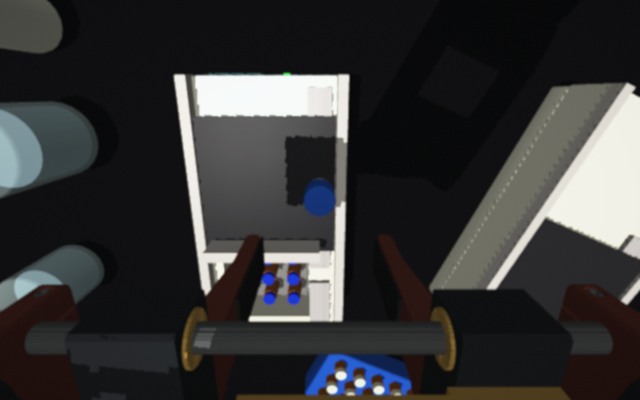

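The cover is open, with the knob at (319,197), the lip at row 248 and the vials exposed behind it. The knob has travelled about 98 mm and measures 121 mm high, against 122 mm when it was down at the start. The pull had fallen to 6.0 N before release, so the pin is in the hole. The red unit's knob hasn't moved and the arm is clear, so I'm handing in.

```bash
python3 -c "
from workcell import ctrl; print(ctrl.close_job())"
```

```text
the job is handed in; nothing more can be done
None
```

I opened the green-lamp unit's cover about 98 mm and its plunger reads as down in the open-position hole; the red unit's knob had not moved, no bystander was touched as far as I could see, and the job is handed in (no verdict was returned).

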